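# Lock the bayonet cap on the glue pressure pot

## Task

Close the glue pot: set its red cap on the neck, feel for the place where the cap's three lugs drop through the three notches inside the neck, push it down against the sprung seal and twist it clockwise (seen from above) to the stop, then let it rise so that it is locked in its seat, level, and let go of it. Leave the brush, tape, glue jar and spanner round it where they are.

Things in the scene. Friction and masses are not known exactly. Their poses are not given: they have to be found in the camera images.
- glue_pot: squat stainless glue pressure pot, 144 mm across, bolted down on a 160 mm square foot plate; origin under its middle on the worktop, z up; brass outlet valve at +x, gauge at +y. Its neck is screwed in and can end up at any angle: the pot's pose does NOT tell where the notches in the neck are; they must be seen from above or found by touch
- neck_mouth (a point): centre of the mouth of the pot's aluminium neck (77 mm outside, 70.6 mm inside), in the plane of the metal rim, 130 mm above the worktop; on the pot, z up. An inward ledge, its top 3 mm below the rim, leaves a 52 mm bore with three open notches 120 degrees apart, each 40 degrees wide, that let the lugs (21 degrees wide) through, about 8 degrees of play either way
- seal_top (a point): centre of the top of the free seal, 141 mm above the worktop, on the pot's axis. The seal is a black rubber ring round the neck, 79 mm inside, 90 mm outside, standing 11 mm above the metal rim; it is sprung and goes down level with the rim under 3 N at first, 13 N at the bottom. Lugs resting on the ledge (no notch below them) hold the flange's underside 4.5 mm above this point
- cap_seat (a point): where the centre of the flange's underside stands when the cap is locked: 5.5 mm above the metal rim. To get there, drop the lugs in, push the flange to 0 to 1.5 mm above the rim, turn clockwise (from above) 53 to 73 degrees to a hard stop, let it rise. Let go short of the stop it is caught at 2 mm above the rim; not turned, it stands at 9 to 11 mm. Counter-clockwise is blocked
- cap_grip (a point): centre of the grip bar of the cap, half-way up the bar, on the cap's axis, 40.5 mm above the foot of the cap, which stands upright on the worktop. The bar is black, 76 mm long with round ends (along x), 36 mm wide (along y, the way to grip it), 28 mm high (z up); it stands on a red metal flange, 93 mm across, 8 mm thick. 0.26 to 0.42 kg
- cap_flange (a point): centre of the underside of the cap's flange, 22 mm below cap_grip and 18.5 mm above the foot of the cap; same axes
- cap_lugs (a point): centre of the foot of the cap, 18.5 mm below the flange: a round stub, 45 mm across, whose three lugs, 120 degrees apart, reach out to a circle of 64 mm, 10.5 mm wide, 5 mm thick (their underside level with the foot); one lug points along +x; white marks on top of the flange stand over the lugs
- glue_brush: flat glue brush, 178 x 34 x 11 mm, lying on the worktop; origin under its middle; a bystander
- tape_roll: roll of brown packing tape, 108 mm across and 48 mm high, lying flat; origin under its middle; a bystander
- glue_jar: maroon glue jar with sticks in it, 229 mm high over the sticks; origin under its middle; a bystander
- spanner: combination spanner, 156 x 29 x 8 mm, lying flat; origin under its middle; a bystander
There are look-alikes about, which are no part of the job. What is shaped like the part that bears cap_grip but green, orange or yellow is not meant.

How it is judged (in metres and radians):
At the end, for the whole second after the job is handed in: the cap stands locked in its seat on the neck: the underside of its flange within 1.7 mm of the height of cap_seat (3 mm and more above is not locked, 3.5 mm below is caught short of the stop), within 5 mm of the neck's axis, level within 3 degrees; it is let go and stays so (z of cap_flange in the frame of cap_seat between -0.0017 and 0.0017 m and horizontal distance between cap_flange and cap_seat below 0.005 m and angle between cap_grip's own z axis and vertical below 0.05 rad); the robot touches nothing.
It fails at once if the glue brush is moved more than 30 mm (distance of glue_brush from where it was at the start of the episode above 0.03 m).
It fails at once if the tape roll is moved more than 30 mm (distance of tape_roll from where it was at the start of the episode above 0.03 m).
It fails at once if the glue jar is moved more than 30 mm or tipped (distance of glue_jar from where it was at the start of the episode above 0.03 m or angle between glue_jar's own z axis and vertical above 0.5 rad).
It fails at once if the spanner is moved more than 30 mm (distance of spanner from where it was at the start of the episode above 0.03 m).
It also fails if it takes over 72 s, if anything falls off the work surface, if the arm or the gripper's body presses on something with over 40 N, if the wrist force passes 120 N, or if a joint passes its speed limit or range.

## Robot

A 6-joint arm with a two-finger parallel gripper is mounted at the origin on a cart in front of the work surface, level with it; the furniture and walls round the work are solid. World frame = base frame: x ahead of the robot, y to its left, z up, the work surface at z = 0. Lengths are in mm, angles in rad, forces in N, time in s.
With the tool pointing down it reaches from about 350 to 875 mm from the base axis. Payload 4.2 kg.
Tool frame: the origin (TCP) lies at the very end of the fingers, on their centre line; the grasp point (between the pads) lies 19 mm behind it; z points along the fingers, y is the direction in which the jaws open and shut (so a half turn about z gives the same grasp; the last joint's range is limited). The gripper opens to 85 mm and grips with 20 to 120 N. Pads are 22 mm wide; open, the fingers measure 114 mm over their backs; the gripper's body (76 mm by 85 mm) begins 54 mm behind the grasp point. The pads swing forward as they close: fully open they stand 13 mm farther back than shut.
Start: joints at [-0.848, 0.385, 0.008, 0, -1.194, -0.259], TCP at [279.605, -558.946, 231.312] pointing down, gripper open.
Joint ranges: [-3.14, 3.14], [-1.21, 2.06], [-1.07, 1.41], [-3.16, 2.05], [-2.99, -0.16], [-3.1, 3.1]. Speed limits (rad/s): [2.79, 2.79, 3.14, 3.14, 3.14, 3.14].

## Interface

Orientations are given as a unit quaternion [x, y, z, w].
In Python, from bench import arm, optics, job gives the robot as it stands.
- The arm moves only by the tool send_rows, never from a script. Its argument "steps" is a list that holds one entry, the list of rows, each a list of 5 numbers: the shift along the tool's x, y, z in cm, then the turn about the tool's z in rad, then the opening, from 0 (shut) to 1 (fully open). A call has 1 to 10 rows; each row shifts and turns the pose as measured when the row begins, along the tool's axes as they then stand; what a row does not reach is not made up. A row lasts 1/12 s, in which the tool goes at most 41.7 mm and 7.16 degrees, less where a joint would pass 70% of its speed; a pose out of reach is approached as far as the arm can. A call with a gripper value outside its range is refused whole. The fingers move at their own pace and stop on an object; the grip force is fixed at half the most. Time passes only in rows, so rows that do not move let the fingers close. It gives the time, the measured TCP pose, the force and the opening at its end, in the units of the state.
- arm.read_state(): the state, without advancing time (a new reading comes with each control period).
- optics.get_image(name): name is "scene" or "top" or "wrist"; returns (picture, depth): 400x640x3 uint8, blue, green, red; 400x640 float32, mm along the optical axis (not along the pixel's ray), 0 where there is no reading.
- optics.get_calibration(name): a dict with "K" (3x3 intrinsics, pixels), "rvec" (rotation vector, rad) and "tvec" (3), from world to camera coordinates, as OpenCV has them; the wrist camera has in their place "hand_eye" (4x4, takes a point from camera to tool coordinates, whose origin is the TCP and whose axes are the flange's). Camera axes: x right, y down, z forward; pixel columns grow to the right and rows downward; lengths in mm; the calibration is good to about 2 mm. A picture is of the moment at which its call begins: read the wrist's pose just before it. get_calibration takes no time and is no camera call.
- job.job_done(): hands the job in, once; it reports no verdict.
The state is a dict: "clock": time; "joints": joint angles; "joint_vel": joint speeds; "joint_efforts": joint torques, N m; "position": TCP position; "ee_rot": TCP orientation; "contact_force": force on the tool from outside, world axes, zero at the start; "wrist_torque": the same for the moment, N m; "gripper_width": finger opening in mm.
Only numpy, scipy, OpenCV 4.12 (cv2) and the standard library are available. Lean on these libraries where they do the work, as an engineer would, in place of code of your own. Each camera call takes 0.05 s, during which the arm holds its last target. There are 200 camera calls.

## Working session

There is one attempt and no reset: what is moved stays moved. The work goes in short steps, Python scripts to look and compute and a tool call to move; the robot and the scene stay as the last step left them, time stands still between calls to the robot, and variables do not carry over. Pictures are saved under pics/ and viewed, about 8 in all and at most 12, crops included, and the job is handed in when it is done.

Besides the shell and the picture viewer there is one more tool, called after "Request:" as name(argument=value, ...) on one line, values as JSON. send_rows: Moves the arm, as the interface text tells. Its arguments: {"type":"object","properties":{"steps":{"type":"array","items":{"type":"array","items":{"type":"array","items":{"type":"number"}}}}},"required":["steps"]}

```bash
mkdir -p pics; cat > h.py <<'E'
import numpy as np, cv2
from scipy.spatial.transform import Rotation as R
from bench import arm, optics, job
def cam(name, st=None):
    c=optics.get_calibration(name); K=np.array(c["K"],float)
    if name=="wrist":
        st=st or arm.read_state()
        T=np.eye(4);T[:3,:3]=R.from_quat(st["ee_rot"]).as_matrix();T[:3,3]=st["position"]
        M=T@np.array(c["hand_eye"])
    else:
        M=np.eye(4);r=cv2.Rodrigues(np.array(c["rvec"],float))[0];M[:3,:3]=r.T;M[:3,3]=-r.T@np.array(c["tvec"],float).ravel()
    return K,M
def ray(K,M,u,v): return M[:3,3],M[:3,:3]@np.linalg.inv(K)@[u,v,1.]
def onz(K,M,u,v,z):
    o,d=ray(K,M,u,v); return o+d*(z-o[2])/d[2]
def pt(K,M,u,v,d): 
    o,r=ray(K,M,u,v); return o+r*d
def cloud(K,M,D):
    v,u=np.mgrid[:D.shape[0],:D.shape[1]]
    P=np.stack([u,v,np.ones_like(u)],-1)@np.linalg.inv(K).T*D[...,None]
    return P@M[:3,:3].T+M[:3,3]
E
python3 - <<'E'
from h import *
s=arm.read_state();print(s)
for n in("scene","top","wrist"):
    K,M=cam(n);im,d=optics.get_image(n);np.savez("pics/%s0.npz"%n,im=im,d=d,K=K,M=M)
    cv2.imwrite("pics/%s0.png"%n,im);print(n,K[0,0],M.round(2).tolist())
E
```

```text
{'clock': 0.0, 'joints': array([-8.48399725e-01,  3.85561789e-01,  6.60531970e-03, -5.08097345e-04,
       -1.19398961e+00, -2.58607435e-01]), 'joint_vel': array([-0.00048042, -0.00056507,  0.00014383, -0.00177572,  0.00072504,
        0.00062252]), 'joint_efforts': array([ 2.42714596e-03, -3.92289519e+01,  1.88401508e+01,  4.18636590e+00,
       -4.67875347e-03, -2.77917870e-06]), 'position': array([ 279.34472561, -558.43749905,  230.20904743]), 'ee_rot': array([-2.29730442e-01,  9.73253673e-01,  1.05937630e-03, -2.98055820e-04]), 'contact_force': array([-0.1729933 , -0.3712242 ,  0.96271103]), 'wrist_torque': array([ 0.01453216,  0.07574807, -0.02313005]), 'gripper_width': 85.36666317255805}
scene 391.7459859669278 [[-0.71, -0.47, 0.53, -245.18], [-0.71, 0.49, -0.51, 806.45], [-0.02, -0.73, -0.68, 1151.29], [0.0, 0.0, 0.0, 1.0]]
top 387.5191448670269 [[0.02, -0.99, 0.14, 404.13], [-1.0, -0.02, -0.01, 29.86], [0.01, -0.14, -0.99, 1310.55], [0.0, 0.0, 0.0, 1.0]]
wrist 278.1070449806632 [[-0.45, 0.85, 0.27, 210.51], [0.9, 0.42, 0.14, -592.21], [0.0, 0.3, -0.95, 373.69], [0.0, 0.0, 0.0, 1.0]]
```

View pics/top0.png

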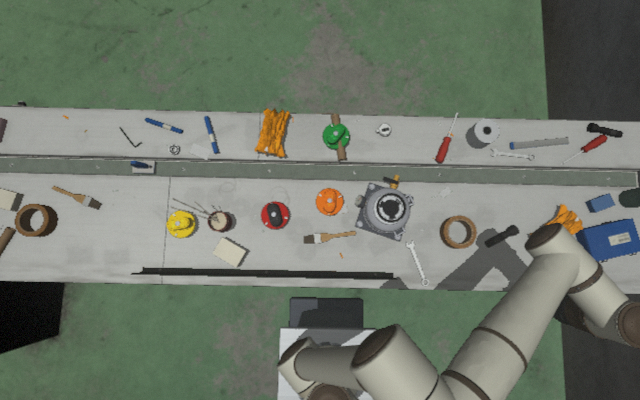

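View pics/scene0.png

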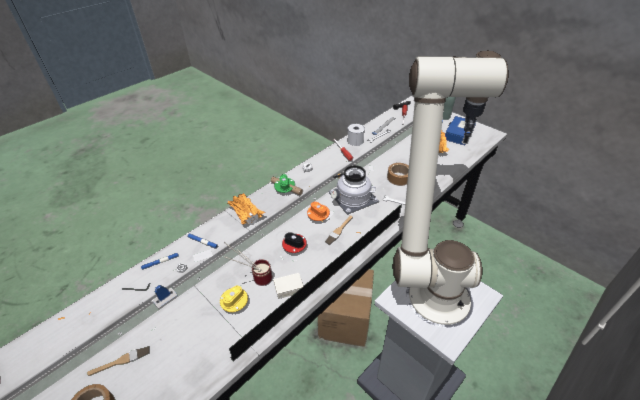

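The top view shows the red cap at about (276,215), the pot neck at about (389,208), and the brush, orange cap, jar, tape and spanner around them. In the scene view the cap is at (294,242) and the pot at (354,180).

```bash
python3 - <<'E'
from h import *
for n,uv in(("top",[(276,215),(389,208)]),("scene",[(294,242),(354,177)])):
    z=np.load("pics/%s0.npz"%n);im,d,K,M=z["im"],z["d"],z["K"],z["M"]
    P=cloud(K,M,d);hsv=cv2.cvtColor(im,cv2.COLOR_BGR2HSV)
    red=((hsv[...,0]<5)|(hsv[...,0]>174))&(hsv[...,1]>150)&(hsv[...,2]>90)
    v,u=np.mgrid[:400,:640];m=red&(abs(u-uv[0][0])<22)&(abs(v-uv[0][1])<22)
    p=P[m];p=p[(p[:,2]>15)];print(n,"red",len(p),np.median(p,0),p.min(0),p.max(0))
    near=(abs(u-uv[0][0])<22)&(abs(v-uv[0][1])<22)
    q=P[near&(P[...,2]>45)];print("bar",len(q),q.mean(0),q.min(0),q.max(0))
    if len(q)>5:
        w,V=np.linalg.eigh(np.cov(q[:,:2].T));print("axis",V[:,1],w**.5)
    near=(abs(u-uv[1][0])<40)&(abs(v-uv[1][1])<40)
    for a,b in((132,150),(122,134)):
        q=P[near&(P[...,2]>a)&(P[...,2]<b)];print("neck",len(q),q.mean(0),q.min(0),q.max(0))
        if len(q)>20:
            c,rr=cv2.minEnclosingCircle(q[:,:2].astype(np.float32));print(c,rr)
im=np.load("pics/top0.npz")["im"]
a=cv2.resize(im[190:240,250:302],None,fx=7.5,fy=7.5,interpolation=3)
b=cv2.resize(im[183:233,362:414],None,fx=7.5,fy=7.5,interpolation=3)
cv2.imwrite("pics/c1.png",np.hstack([a,b]))
E
```

```text
top red 256 [514.84967879 179.49954619  25.75077177] [404.1291038   29.86073938  18.88448267] [ 556.67658906  228.4363913  1310.54852486]
bar 239 [509.06466467 180.18409825  86.1952521 ] [404.1291038   29.86073938  45.00642851] [ 549.29552671  208.07558271 1310.54852486]
axis [0.68319246 0.73023836] [13.56504649 34.21822235]
neck 179 [ 533.98218353 -182.48321497  139.4524759 ] [ 489.77748356 -227.45784667  132.08723635] [ 578.60154849 -137.9485948   146.18889986]
(534.1896362304688, -182.80894470214844) 44.984004974365234
neck 246 [ 535.19237875 -185.29396427  128.09990152] [ 490.04078985 -223.04909735  122.6149817 ] [ 574.21025917 -139.21819209  133.8444736 ]
(532.9002685546875, -179.88565063476562) 43.51438903808594
scene red 124 [497.46718723 215.19980013  25.69416841] [-245.17858706  147.80206009   20.2909389 ] [ 550.80173605  806.44749854 1151.28754673]
bar 169 [448.68580016 242.59291974 144.83488514] [-245.17858706  166.26338834   45.05759085] [ 551.24889869  806.44749854 1151.28754673]
axis [-0.77711647  0.62935681] [ 17.03960391 269.83830326]
neck 111 [ 534.97171217 -177.26149778  137.73850215] [ 488.73431033 -225.52830588  132.14223354] [ 581.79813073 -129.75658065  144.88222148]
(537.9381103515625, -178.4283905029297) 49.35944366455078
neck 124 [ 539.0855274  -179.70598899  128.39252351] [ 491.88426132 -225.52830588  122.1262493 ] [ 579.64676    -132.0551343   133.87916396]
(539.2529907226562, -178.80723571777344) 48.61820602416992
```

View pics/c1.png

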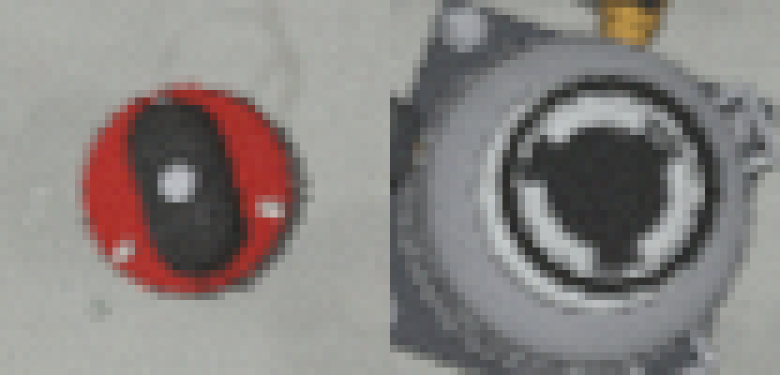

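Top-view crop: the cap's marks are at crop (122,250), (270,208) and about (160,97). With the bar axis that puts the cap's yaw at about 15°. The neck's notches are at about (615,260), (655,130) and (535,155), so about 65–80° mod 120. The pot is near (535,-181) and the cap near (513,182). First move: square up the tool and go over the pot to look.

Request:
send_rows(steps=[[[0, 0, -1.8, 0.116, 1], [0, 0, -1.8, 0.116, 1], [0, 0, -1.8, 0.116, 1], [0, 0, -1.8, 0.116, 1], [-1.0, 1.5, 0, 0, 1], [-2.2, 3.3, 0, 0, 1], [-2.2, 3.3, 0, 0, 1], [-2.2, 3.3, 0, 0, 1], [-2.2, 3.3, 0, 0, 1], [-2.2, 3.3, 0, 0, 1]]])

```text
clock: 0.98
position: [403.3, -379.8, 300.0]
ee_rot: [0.02, 1.0, 0.005, -0.004]
contact_force: [0.8, 0.1, -0.7]
gripper_width: 85.7
```

Request:
send_rows(steps=[[[-2.2, 3.3, 0, 0, 1], [-2.2, 3.3, 0, 0, 1], [-2.2, 3.3, 0, 0, 1], [-2.2, 3.3, 0, 0, 1], [-2.2, 3.3, 0, 0, 1], [-1.8, 2.6, 0, 0, 1], [-0.5, 0.6, 0, 0, 1], [0, 0, 0, 0, 1], [0, 0, 0, 0, 1]]])

```text
clock: 1.73
position: [550.9, -170.2, 298.3]
ee_rot: [0.015, 1.0, 0.006, -0.006]
contact_force: [0.7, -0.3, -0.7]
gripper_width: 85.6
```

```bash
python3 - <<'E'
from h import *
s=arm.read_state();print(s["position"],s["ee_rot"],s["joints"].round(3))
K,M=cam("wrist",s);im,d=optics.get_image("wrist");np.savez("pics/w1.npz",im=im,d=d,K=K,M=M)
P=cloud(K,M,d)
m=(P[...,2]>136)&(P[...,2]<146)&(np.hypot(P[...,0]-535,P[...,1]+181)<70)&(d>0)
q=P[m];print(len(q),np.median(q,0));c,r=cv2.minEnclosingCircle(q[:,:2].astype(np.float32));print(c,r)
# rectify plane z=127
N=600;sc=5;g=np.arange(N)/sc-60
X,Y=np.meshgrid(535-g,-181-g,indexing="ij")
W=np.stack([X,Y,np.full_like(X,127)],-1);C=(W-M[:3,3])@M[:3,:3];U=C@K.T;U=(U[...,:2]/U[...,2:]).astype(np.float32)
cv2.imwrite("pics/w1r.png",cv2.remap(im,U[...,0],U[...,1],1))
E
```

```text
[ 550.92021193 -170.16652429  298.26592562] [ 0.01502359  0.99984838  0.00642866 -0.00601442] [-0.026  0.271  0.015 -0.013 -1.327 -1.572]
1218 [ 533.55837541 -180.4254848   141.39764838]
(535.4806518554688, -179.47702026367188) 44.591129302978516
```

View pics/w1r.png

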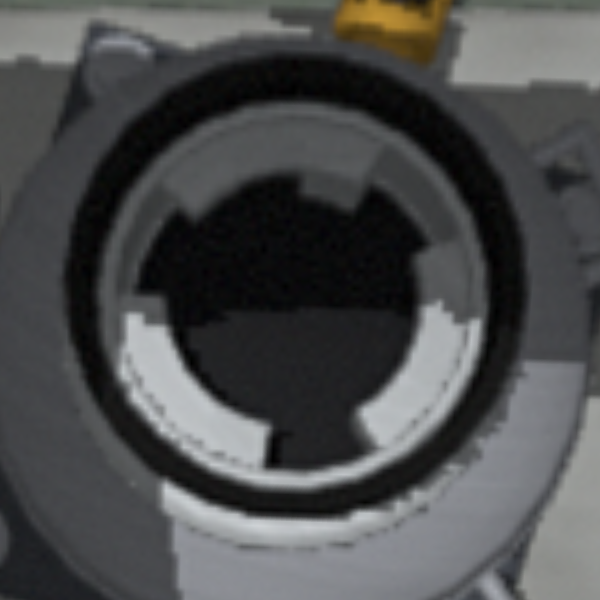

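Rectified wrist view at z=127, 5 px/mm: the ledge centre is at about (293,296), so the neck axis is near (535.7,-179.6). Notch centres are at 190°, 69° and -53°, so about 69° mod 120. Now over to the cap for a close look.

Request:
send_rows(steps=[[[0.2, 1.5, -0.2, 0, 1], [0.4, 3.8, -0.2, 0, 1], [0.4, 3.9, 0, 0, 1], [0.4, 3.9, 0, 0, 1], [0.4, 3.9, 0, 0, 1], [0.4, 3.9, 0, 0, 1], [0.4, 3.9, 0, 0, 1], [0.4, 3.9, 0.5, -0.1, 1], [0.4, 3.8, 1.5, -0.1, 1], [0.0, 2.5, 2, -0.1, 1]]])

```text
clock: 2.62
position: [520.3, 172.9, 271.5]
ee_rot: [-0.122, 0.992, 0.008, -0.0]
contact_force: [1.0, -1.2, 0.2]
gripper_width: 85.8
```

Request:
send_rows(steps=[[[0, 0, 2, 0, 1], [0, 0, 2, 0, 1], [0, 0, 0, 0, 1], [0, 0, 0, 0, 1]]])

```text
clock: 2.95
position: [518.0, 172.4, 227.7]
ee_rot: [-0.124, 0.992, 0.007, -0.003]
contact_force: [-0.1, 0.6, 1.2]
gripper_width: 85.2
```

```bash
python3 - <<'E'
from h import *
s=arm.read_state();print(s["position"],s["ee_rot"],s["joints"].round(3))
K,M=cam("wrist",s);im,d=optics.get_image("wrist");np.savez("pics/w2.npz",im=im,d=d,K=K,M=M)
P=cloud(K,M,d)
hsv=cv2.cvtColor(im,cv2.COLOR_BGR2HSV)
red=((hsv[...,0]<6)|(hsv[...,0]>172))&(hsv[...,1]>130)&(d>0)&(np.hypot(P[...,0]-513,P[...,1]-182)<70)
p=P[red&(P[...,2]>22)&(P[...,2]<31)];print("flange",len(p),np.median(p,0));print(cv2.minEnclosingCircle(p[:,:2].astype(np.float32)))
b=(P[...,2]>50)&(P[...,2]<60)&(np.hypot(P[...,0]-513,P[...,1]-182)<60)&(d>0)
q=P[b][:,:2].astype(np.float32);print("bar",len(q),np.median(P[b],0),cv2.minAreaRect(q))
w,V=np.linalg.eigh(np.cov(q.T));print(np.degrees(np.arctan2(V[1,1],V[0,1])))
N=600;sc=5;g=np.arange(N)/sc-60
X,Y=np.meshgrid(513-g,182-g,indexing="ij")
W=np.stack([X,Y,np.full_like(X,26.5)],-1);C=(W-M[:3,3])@M[:3,:3];U=C@K.T;U=(U[...,:2]/U[...,2:]).astype(np.float32)
cv2.imwrite("pics/w2r.png",cv2.remap(im,U[...,0],U[...,1],1))
E
```

```text
[517.96998712 172.4134226  227.65739351] [-0.12389916  0.99226337  0.0074544  -0.00261572] [ 0.609  0.254 -0.185 -0.017 -1.129 -1.924]
flange 1985 [509.79099927 177.72429233  27.18631358]
((513.4921875, 188.4695281982422), 46.73405456542969)
bar 1711 [511.7717443  187.45162487  56.12390668] ((513.6822509765625, 188.14736938476562), (73.66572570800781, 36.06000900268555), 17.561445236206055)
-162.3288249510725
```

View pics/w2r.png

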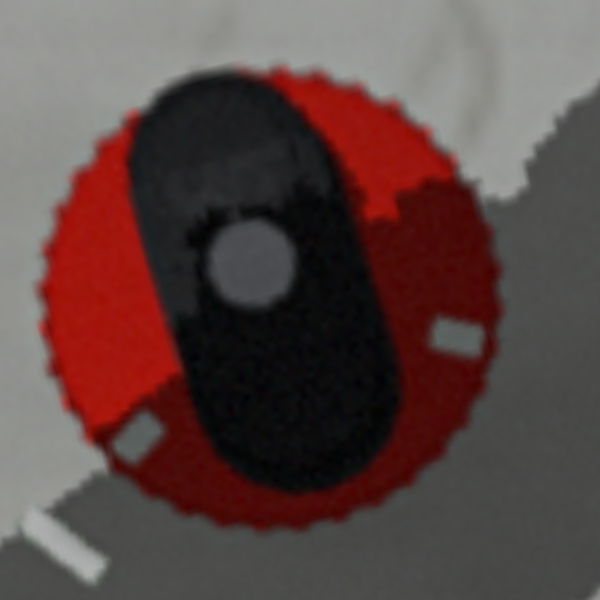

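The rectified wrist view agrees with the depth: cap centre (513.5,188.3), flange top about 27, bar top about 56, yaw 17.5° (marks give 18.1° and 16.9°). Now align and descend.

Request:
send_rows(steps=[[[0, 1.65, 0, -0.058, 1], [0, 0, 2, 0, 1], [0, 0, 3.5, 0, 1], [0, 0, 3.5, 0, 1], [0, 0, 3.5, 0, 1], [0, 0, 1.5, 0, 1], [0, 0, 0, 0, 1]]])

```text
clock: 3.58
position: [524.8, 187.8, 98.2]
ee_rot: [-0.148, 0.989, 0.012, 0.011]
contact_force: [-0.3, 0.0, -0.2]
gripper_width: 85.3
```

Request:
send_rows(steps=[[[1.05, 0.4, 0, -0.01, 1], [0, 0, 0, 0, 1], [0, 0, 0, 0, 1]]])

```text
clock: 3.83
position: [517.0, 187.5, 102.0]
ee_rot: [-0.152, 0.988, 0.013, 0.014]
contact_force: [0.4, 0.6, 0.4]
gripper_width: 85.1
```

```bash
cat >> h.py <<'E'
def where(tx=None,ty=None):
    s=arm.read_state();m=R.from_quat(s["ee_rot"]).as_matrix()
    print("t%.2f"%s["clock"],"pos",s["position"].round(1),"yaw %.1f"%(np.degrees(np.arctan2(m[1,0],m[0,0]))%360),"zaxis",m[:,2].round(4),"F",s["contact_force"].round(1),"T",s["wrist_torque"].round(2),"w %.1f"%s["gripper_width"],"j6 %.2f"%s["joints"][5])
    if tx is not None: print("tool mm",(m.T@[tx-s["position"][0],ty-s["position"][1],0]).round(2))
E
python3 - <<'E'
from h import *
where(513.5,188.3)
s=arm.read_state()
K,M=cam("wrist",s);im,d=optics.get_image("wrist");print(where(513.5,188.3))
P=cloud(K,M,d)
b=(P[...,2]>47)&(P[...,2]<62)&(np.hypot(P[...,0]-513,P[...,1]-188)<60)&(d>0)
q=P[b][:,:2].astype(np.float32);print("bar",len(q),np.median(P[b],0),cv2.minAreaRect(q))
E
```

```text
t3.83 pos [517.  187.5 102. ] yaw 197.4 zaxis [ 0.0242  0.0295 -0.9993] F [0.4 0.6 0.4] T [ 0.01 -0.01 -0.  ] w 85.1 j6 -1.89
tool mm [ 3.14  1.83 -0.06]
t3.88 pos [517.2 187.6 102.2] yaw 197.4 zaxis [ 0.0246  0.0299 -0.9992] F [1.1 0.3 0.4] T [-0.06  0.05  0.01] w 85.7 j6 -1.89
tool mm [ 3.28  1.76 -0.07]
None
bar 4242 [509.72701139 186.91668424  56.08264631] ((513.7929077148438, 188.142822265625), (74.92730712890625, 36.03315734863281), 17.421567916870117)
```

Request:
send_rows(steps=[[[0.5, 0, 1.0, 0, 1], [0, 0, 1.5, 0, 1], [0, 0, 1.5, 0, 1], [0, 0, 1.2, 0, 1], [0, 0, 0, 0, 1], [0, 0, 0, 0, 1]]])

```text
clock: 4.38
position: [523.0, 190.8, 59.0]
ee_rot: [-0.151, 0.988, 0.017, 0.025]
contact_force: [1.2, 0.1, 2.0]
gripper_width: 85.0
```

```bash
python3 -c "
from h import *
where(513.7,188.2)"
```

```text
t4.38 pos [523.  190.8  59. ] yaw 197.3 zaxis [ 0.0442  0.0414 -0.9982] F [1.2 0.1 2. ] T [-0.13  0.03 -0.04] w 85.0 j6 -1.90
tool mm [ 9.65  0.35 -0.52]
```

Request:
send_rows(steps=[[[0, 0, 0, 0, 1], [0, 0, 0, 0, 1], [0, 0, 0, 0, 1], [0, 0, 0, 0, 1]]])

```text
clock: 4.72
position: [525.9, 191.9, 63.3]
ee_rot: [-0.151, 0.988, 0.019, 0.029]
contact_force: [0.2, -0.3, 0.4]
gripper_width: 85.6
```

```bash
python3 -c "
from h import *
where(513.7,188.2)"
```

```text
t4.72 pos [525.9 191.9  63.3] yaw 197.3 zaxis [ 0.0507  0.0453 -0.9977] F [ 0.2 -0.3  0.4] T [-0.06  0.08  0.01] w 85.6 j6 -1.90
tool mm [12.71  0.08 -0.79]
```

Request:
send_rows(steps=[[[0, 0, -2, 0, 1], [0, 0, -3, 0, 1], [0, 0, -3, 0, 1], [0, 0, -3, 0, 1]]])

```text
clock: 5.05
position: [516.5, 184.6, 170.7]
ee_rot: [-0.15, 0.988, 0.015, 0.021]
contact_force: [-1.0, 0.4, 0.2]
gripper_width: 85.4
```

Request:
send_rows(steps=[[[0, 0, 0, 0, 1], [0, 0, 0, 0, 1], [0, 0, 0, 0, 1], [0, 0, 0, 0, 1], [0, 0, 0, 0, 1], [0, 0, 0, 0, 1]]])

```text
clock: 5.55
position: [519.2, 186.1, 178.5]
ee_rot: [-0.151, 0.988, 0.018, 0.028]
contact_force: [-0.1, 0.6, -0.9]
gripper_width: 85.4
```

```bash
python3 -c "
from h import *
where(513.7,188.2)"
```

```text
t5.55 pos [519.2 186.1 178.5] yaw 197.3 zaxis [ 0.0501  0.0446 -0.9978] F [-0.1  0.6 -0.9] T [-0.1   0.12 -0.01] w 85.4 j6 -1.90
tool mm [ 4.63  3.62 -0.18]
```

```bash
python3 -c "
from h import *
s=arm.read_state();np.save('q0.npy',s['joints']);print(s['joint_efforts'].round(2))"
```

```text
[-1.000e-02 -3.233e+01  1.731e+01  3.810e+00  1.300e-01  0.000e+00]
```

Request:
send_rows(steps=[[[0, 0, 0, 0, 1], [0, 0, 0, 0, 1], [0, 0, 0, 0, 1], [0, 0, 0, 0, 1], [0, 0, 0, 0, 1], [0, 0, 0, 0, 1]]])

```text
clock: 6.05
position: [518.2, 185.5, 175.2]
ee_rot: [-0.151, 0.988, 0.017, 0.025]
contact_force: [0.0, 1.0, 0.9]
gripper_width: 85.2
```

```bash
python3 -c "
from h import *
s=arm.read_state();print((s['joints']-np.load('q0.npy')).round(5),s['joint_efforts'].round(2),s['joints'].round(3));where(513.7,188.2)"
```

```text
[ 2.00e-05  4.47e-03 -2.60e-03 -3.80e-04  3.70e-04 -1.00e-05] [  0.   -32.09  17.09   3.76   0.12   0.  ] [ 0.635  0.281 -0.296 -0.008 -0.934 -1.898]
t6.05 pos [518.2 185.5 175.2] yaw 197.3 zaxis [ 0.0445  0.0409 -0.9982] F [0.  1.  0.9] T [-0.05  0.04  0.07] w 85.2 j6 -1.90
tool mm [ 3.45  3.92 -0.09]
```

Request:
send_rows(steps=[[[0.6, 0.4, 2, 0, 1], [0.3, 0, 3, 0, 1], [0.3, 0, 3, 0, 1], [0.3, 0, 2.5, 0, 1], [0.2, 0, 1, 0, 1], [0, 0, 0, 0, 1], [0, 0, 0, 0, 1], [0, 0, 0, 0, 1], [0, 0, 0, 0, 1], [0, 0, 0, 0, 1]]])

```text
clock: 6.88
position: [510.6, 191.9, 60.8]
ee_rot: [-0.151, 0.988, 0.019, 0.031]
contact_force: [1.1, 0.6, -0.1]
gripper_width: 85.7
```

```bash
python3 -c "
from h import *
where(513.7,188.2)"
```

```text
t6.88 pos [510.6 191.9  60.8] yaw 197.4 zaxis [ 0.0564  0.0473 -0.9973] F [ 1.1  0.6 -0.1] T [-0.1   0.11  0.04] w 85.7 j6 -1.92
tool mm [-1.84 -4.41  0.  ]
```

Request:
send_rows(steps=[[[0.0, -0.45, 1.0, 0, 1], [0.1, 0, 1.0, 0, 1], [0.1, 0, 1.0, 0, 1], [0, 0, 0.2, 0, 1], [0, 0, 0, 0, 1]]])

```text
clock: 7.3
position: [515.2, 189.4, 30.2]
ee_rot: [-0.151, 0.988, 0.021, 0.036]
contact_force: [0.3, 0.3, 1.2]
gripper_width: 85.3
```

```bash
python3 -c "
from h import *
where(514.8,189.1)"
```

```text
t7.30 pos [515.2 189.4  30.2] yaw 197.3 zaxis [ 0.0647  0.0531 -0.9965] F [0.3 0.3 1.2] T [-0.06  0.09 -0.01] w 85.3 j6 -1.91
tool mm [ 0.43 -0.15 -0.04]
```

Request:
send_rows(steps=[[[0.05, 0, 0.1, 0, 0], [0.05, 0, 0.1, 0, 0], [0.05, 0, 0.1, 0, 0], [0.05, 0, 0.1, 0, 0], [0.05, 0, 0.1, 0, 0], [0, 0, 0.05, 0, 0], [0, 0, 0, 0, 0], [0, 0, 0, 0, 0]]])

```text
clock: 7.97
position: [514.5, 189.0, 27.5]
ee_rot: [-0.152, 0.987, 0.022, 0.038]
contact_force: [0.6, 0.2, -1.2]
gripper_width: 35.2
```

```bash
python3 -c "
from h import *
where(513.7,188.2)"
```

```text
t7.97 pos [514.5 189.   27.5] yaw 197.4 zaxis [ 0.0688  0.0548 -0.9961] F [ 0.6  0.2 -1.2] T [-0.25  0.02 -0.02] w 35.2 j6 -1.91
tool mm [ 1.04 -0.5  -0.1 ]
```

```bash
cat >> h.py <<'E'
def tool():
    s=arm.read_state();T=np.eye(4);T[:3,:3]=R.from_quat(s["ee_rot"]).as_matrix();T[:3,3]=s["position"];return T
def setcap(x,y,z,yaw):
    C=np.eye(4);C[:3,:3]=R.from_euler("z",yaw,degrees=True).as_matrix();C[:3,3]=[x,y,z]
    np.save("rel.npy",np.linalg.inv(tool())@C)
PX,PY=535.6,-179.6
def cap(tx=PX,ty=PY):
    T=tool();C=T@np.load("rel.npy");p=C[:3,3]
    print("cap flange",p.round(1),"yaw %.1f"%np.degrees(np.arctan2(C[1,0],C[0,0])),"tilt",C[:2,2].round(3),"to target tool mm",(T[:3,:3].T@[tx-p[0],ty-p[1],0]).round(1))
E
python3 -c "
from h import *
setcap(513.7,188.2,18.5,17.4);cap()"
```

```text
cap flange [513.7 188.2  18.5] yaw 17.4 tilt [-0.  0.] to target tool mm [  88.8 -357.1  -18.7]
```

Request:
send_rows(steps=[[[0, 0, -1, 0, 0], [0, 0, -2, 0, 0], [0, 0, -3, 0, 0], [0, 0, -4, 0, 0], [0, 0, -4, 0, 0], [0, 0, -4, 0, 0], [0, 0, -2, 0, 0], [0, 0, 0, 0, 0]]])

```text
clock: 8.63
position: [494.8, 174.4, 231.3]
ee_rot: [-0.15, 0.988, 0.018, 0.028]
contact_force: [0.5, -0.4, -2.5]
gripper_width: 35.0
```

```bash
python3 -c "
from h import *
where();cap()"
```

```text
t8.63 pos [494.8 174.4 231.3] yaw 197.2 zaxis [ 0.0506  0.0451 -0.9977] F [ 0.5 -0.4 -2.5] T [-0.03  0.01 -0.  ] w 35.0 j6 -1.91
cap flange [493.8 173.6 222.4] yaw 17.2 tilt [0.018 0.01 ] to target tool mm [  64.6 -349.5  -13.8]
```

Request:
send_rows(steps=[[[0.3, -2.0, 0, 0, 0], [0.7, -4.0, 0, 0, 0], [0.7, -4.0, 0, 0, 0], [0.7, -4.0, 0, 0, 0], [0.7, -4.0, 0, 0, 0], [0.7, -4.0, 0, 0, 0], [0.7, -4.0, 0, 0, 0], [0.7, -4.0, 0, 0, 0], [0.7, -4.0, 0, 0, 0], [0.2, -1.5, 0, 0, 0]]])

```text
clock: 9.47
position: [533.8, -189.2, 198.7]
ee_rot: [-0.154, 0.988, 0.025, 0.017]
contact_force: [0.7, 0.4, -3.6]
gripper_width: 34.9
```

Request:
send_rows(steps=[[[0, 0, 0, -0.113, 0], [0, 0, 0, -0.113, 0], [0, 0, 0, -0.113, 0], [0, 0, 0, -0.113, 0], [0, 0, 0, -0.113, 0], [0, 0, 0, -0.113, 0], [0, 0, 0, -0.113, 0], [0, 0, 0, -0.113, 0], [0, 0, 0, 0, 0], [0, 0, 0, 0, 0]]])

```text
clock: 10.3
position: [519.0, -192.1, 171.0]
ee_rot: [-0.579, 0.815, 0.034, 0.012]
contact_force: [-0.3, -0.5, -3.2]
gripper_width: 34.9
```

```bash
python3 -c "
from h import *
where();cap()"
```

```text
t10.30 pos [ 519.  -192.1  171. ] yaw 250.7 zaxis [-0.0191  0.0692 -0.9974] F [-0.3 -0.5 -3.2] T [-0.19 -0.08 -0.01] w 34.9 j6 -0.20
cap flange [ 519.  -193.4  162.1] yaw 70.7 tilt [0.016 0.019] to target tool mm [-18.5 -11.2   0.6]
```

Request:
send_rows(steps=[[[0, 0, -1.5, 0, 0], [-0.9, -0.55, -0.8, 0, 0], [-0.9, -0.55, -0.3, 0.03, 0], [0, 0, -0.2, 0, 0], [0, 0, 0, 0, 0], [0, 0, 0, 0, 0]]])

```text
clock: 10.8
position: [534.1, -178.5, 194.6]
ee_rot: [-0.561, 0.827, 0.038, 0.008]
contact_force: [-0.1, 0.4, -3.7]
gripper_width: 34.8
```

```bash
python3 -c "
from h import *
where();cap()"
```

```text
t10.80 pos [ 534.1 -178.5  194.6] yaw 248.2 zaxis [-0.0292  0.073  -0.9969] F [-0.1  0.4 -3.7] T [-0.21 -0.06 -0.03] w 34.8 j6 -0.27
cap flange [ 533.9 -179.8  185.6] yaw 68.3 tilt [0.03  0.015] to target tool mm [-0.8 -1.5 -0. ]
```

Request:
send_rows(steps=[[[0, 0, 0, 0, 0], [0, 0, 0, 0, 0], [0, 0, 0, 0, 0]]])

```text
clock: 11.05
position: [532.9, -178.4, 193.4]
ee_rot: [-0.56, 0.827, 0.039, 0.008]
contact_force: [1.0, 0.2, -3.0]
gripper_width: 34.9
```

```bash
python3 - <<'E'
from h import *
where();cap()
s=arm.read_state();K,M=cam("wrist",s);im,d=optics.get_image("wrist");np.savez("pics/w3.npz",im=im,d=d,K=K,M=M)
cv2.imwrite("pics/w3.png",im)
E
```

```text
t11.05 pos [ 532.9 -178.4  193.4] yaw 248.1 zaxis [-0.0317  0.0738 -0.9968] F [ 1.   0.2 -3. ] T [-0.19 -0.12 -0.01] w 34.9 j6 -0.27
cap flange [ 532.7 -179.7  184.4] yaw 68.2 tilt [0.033 0.014] to target tool mm [-1.2 -2.7 -0.1]
```

View pics/w3.png

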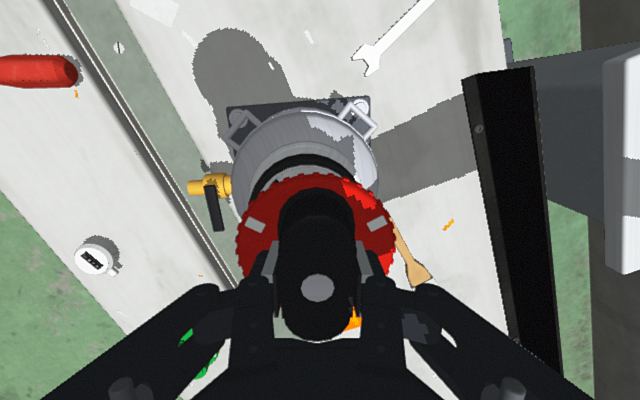

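```bash
python3 - <<'E'
from h import *
z=np.load("pics/w3.npz");K,M=z["K"],z["M"]
C=tool()@np.load("rel.npy")
n=C[:3,2];p0=C[:3,3]+8*n
for uv in((257,226),(376,224)):
    o,d=ray(K,M,*uv);p=o+d*((p0-o)@n)/(d@n);q=C[:3,:3].T@(p-p0);print(q.round(1),np.degrees(np.arctan2(q[1],q[0])).round(1),np.hypot(*q[:2]).round(1))
E
```

```text
[-16.2 -31.3   0. ] -117.3 35.3
[-16.4  34.5   0. ] 115.4 38.2
```

Request:
send_rows(steps=[[[-0.1, -0.2, 1.0, 0, 0], [0, -0.05, 1.2, 0, 0], [0, -0.05, 0.6, 0, 0], [0, 0, 0, 0, 0], [0, 0, 0, 0, 0]]])

```text
clock: 11.52
position: [534.9, -176.8, 162.5]
ee_rot: [-0.56, 0.828, 0.04, 0.007]
contact_force: [0.2, 0.0, -3.4]
gripper_width: 34.9
```

```bash
python3 -c "
from h import *
where();cap()"
```

```text
t11.52 pos [ 534.9 -176.8  162.5] yaw 248.0 zaxis [-0.0321  0.074  -0.9967] F [ 0.2  0.  -3.4] T [-0.16 -0.1  -0.04] w 34.9 j6 -0.27
cap flange [ 534.7 -178.1  153.5] yaw 68.2 tilt [0.033 0.014] to target tool mm [ 1.1 -1.4 -0.1]
```

Request:
send_rows(steps=[[[0.1, -0.2, 0.2, 0, 0], [0, 0, 0.3, 0, 0], [0, 0, 0.2, 0, 0], [0, 0, 0.1, 0, 0]]])

```text
clock: 11.85
position: [537.1, -178.3, 154.4]
ee_rot: [-0.56, 0.828, 0.039, 0.008]
contact_force: [0.6, 0.4, -4.3]
gripper_width: 35.1
```

```bash
python3 -c "
from h import *
where();cap()"
```

```text
t11.85 pos [ 537.1 -178.3  154.4] yaw 248.1 zaxis [-0.0303  0.0734 -0.9968] F [ 0.6  0.4 -4.3] T [-0.24 -0.05 -0.03] w 35.1 j6 -0.27
cap flange [ 536.9 -179.6  145.4] yaw 68.2 tilt [0.031 0.015] to target tool mm [0.5 1.2 0. ]
```

Request:
send_rows(steps=[[[0.05, 0.1, 0.2, 0, 0], [0, 0, 0.2, 0, 0], [0, 0, 0.2, 0, 0], [0, 0, 0.2, 0, 0]]])

```text
clock: 12.18
position: [536.0, -178.3, 148.1]
ee_rot: [-0.56, 0.827, 0.038, 0.009]
contact_force: [-1.6, 0.3, 2.6]
gripper_width: 35.4
```

```bash
python3 -c "
from h import *
where();cap()"
```

```text
t12.18 pos [ 536.  -178.3  148.1] yaw 248.1 zaxis [-0.0282  0.0721 -0.997 ] F [-1.6  0.3  2.6] T [0.04 0.45 0.08] w 35.4 j6 -0.26
cap flange [ 535.8 -179.6  139.1] yaw 68.2 tilt [0.029 0.016] to target tool mm [0.1 0.2 0. ]
```

Request:
send_rows(steps=[[[0, 0, 0.3, 0, 0], [0, 0, 0.3, 0, 0], [0, 0, 0.3, 0, 0], [0, 0, 0.3, 0, 0]]])

```text
clock: 12.52
position: [536.1, -178.4, 140.3]
ee_rot: [-0.561, 0.827, 0.036, 0.009]
contact_force: [-4.3, 0.7, 7.5]
gripper_width: 34.7
```

```bash
python3 -c "
from h import *
where();cap()"
```

```text
t12.52 pos [ 536.1 -178.4  140.3] yaw 248.3 zaxis [-0.0247  0.0694 -0.9973] F [-4.3  0.7  7.5] T [0.43 1.03 0.13] w 34.7 j6 -0.26
cap flange [ 535.9 -179.7  131.4] yaw 68.3 tilt [0.026 0.019] to target tool mm [-0.   0.4  0. ]
```

Request:
send_rows(steps=[[[0, 0, 0.3, 0, 0], [0, 0, 0.3, 0, 0]]])

```text
clock: 12.68
position: [536.1, -178.6, 139.5]
ee_rot: [-0.563, 0.826, 0.034, 0.01]
contact_force: [-8.3, 2.7, 17.8]
gripper_width: 35.1
```

```bash
python3 -c "
from h import *
where();cap()"
```

```text
t12.68 pos [ 536.1 -178.6  139.5] yaw 248.4 zaxis [-0.0225  0.0672 -0.9975] F [-8.3  2.7 17.8] T [1.3  1.94 0.3 ] w 35.1 j6 -0.26
cap flange [ 536.  -180.   130.6] yaw 68.5 tilt [0.023 0.021] to target tool mm [-0.2  0.5  0. ]
```

Request:
send_rows(steps=[[[0, 0, 0.2, 0.08, 0], [0, 0, 0.2, 0.12, 0], [0, 0, 0.2, 0.12, 0]]])

```text
clock: 12.93
position: [538.9, -177.3, 139.9]
ee_rot: [-0.421, 0.906, 0.033, 0.009]
contact_force: [-7.7, 1.9, 9.8]
gripper_width: 35.2
```

```bash
python3 -c "
from h import *
where();cap()"
```

```text
t12.93 pos [ 538.9 -177.3  139.9] yaw 229.8 zaxis [-0.0116  0.0665 -0.9977] F [-7.7  1.9  9.8] T [0.64 1.24 0.85] w 35.2 j6 -0.59
cap flange [ 538.2 -178.6  131. ] yaw 49.9 tilt [0.04  0.017] to target tool mm [ 2.5  1.4 -0. ]
```

Request:
send_rows(steps=[[[0.2, 0.15, 0.25, 0.1, 0], [0.1, 0.05, 0.25, 0.12, 0], [0.05, 0.0, 0.2, 0.12, 0]]])

```text
clock: 13.18
position: [539.2, -177.7, 140.0]
ee_rot: [-0.259, 0.965, 0.03, 0.009]
contact_force: [-7.6, 1.6, 7.4]
gripper_width: 34.6
```

```bash
python3 -c "
from h import *
where();cap()"
```

```text
t13.18 pos [ 539.2 -177.7  140. ] yaw 210.0 zaxis [ 0.0024  0.0628 -0.998 ] F [-7.6  1.6  7.4] T [-0.12  0.88  0.98] w 34.6 j6 -0.93
cap flange [ 538.1 -178.7  131.1] yaw 30.1 tilt [0.053 0.006] to target tool mm [ 2.6  0.5 -0.1]
```

Request:
send_rows(steps=[[[0.2, 0.05, 0.25, 0.1, 0], [0.1, 0.0, 0.25, 0.12, 0], [0.1, 0.0, 0.2, 0.12, 0]]])

```text
clock: 13.43
position: [539.4, -178.6, 140.9]
ee_rot: [-0.09, 0.995, 0.028, 0.01]
contact_force: [-9.3, -2.8, 8.0]
gripper_width: 35.2
```

```bash
python3 -c "
from h import *
where();cap()"
```

```text
t13.43 pos [ 539.4 -178.6  140.9] yaw 190.3 zaxis [ 0.0151  0.058  -0.9982] F [-9.3 -2.8  8. ] T [-1.52  2.31  1.16] w 35.2 j6 -1.28
cap flange [ 537.9 -179.2  132. ] yaw 10.4 tilt [ 0.06  -0.012] to target tool mm [ 2.4 -0.  -0.1]
```

Request:
send_rows(steps=[[[0.15, 0, 0.35, 0.1, 0], [0.05, 0.0, 0.3, 0.12, 0]]])

```text
clock: 13.6
position: [539.6, -179.9, 141.0]
ee_rot: [0.013, 1.0, 0.025, 0.01]
contact_force: [8.6, 7.7, -0.4]
gripper_width: 35.4
```

```bash
python3 -c "
from h import *
where();cap()"
```

```text
t13.60 pos [ 539.6 -179.9  141. ] yaw 178.5 zaxis [ 0.0211  0.0501 -0.9985] F [ 8.6  7.7 -0.4] T [ 2.17 -3.1   1.88] w 35.4 j6 -1.49
cap flange [ 537.9 -180.2  132.1] yaw -1.4 tilt [ 0.062 -0.021] to target tool mm [ 2.4  0.5 -0. ]
```

Request:
send_rows(steps=[[[0.0, 0, 0.3, 0.12, 0], [0.0, 0.0, 0.2, 0.12, 0]]])

```text
clock: 13.77
position: [542.1, -179.9, 141.5]
ee_rot: [0.103, 0.994, 0.02, 0.01]
contact_force: [-7.7, 10.4, 9.1]
gripper_width: 35.2
```

```bash
python3 -c "
from h import *
where();cap()"
```

```text
t13.77 pos [ 542.1 -179.9  141.5] yaw 168.2 zaxis [ 0.0231  0.037  -0.999 ] F [-7.7 10.4  9.1] T [2.49 3.45 7.04] w 35.2 j6 -1.69
cap flange [ 540.4 -180.   132.6] yaw -11.8 tilt [ 0.064 -0.023] to target tool mm [ 4.8 -0.6 -0.1]
```

Request:
send_rows(steps=[[[0.1, 0, -0.1, 0.04, 0], [0.1, 0, -0.15, 0.04, 0], [0.05, 0, -0.15, 0.03, 0]]])

```text
clock: 14.02
position: [542.2, -179.3, 142.2]
ee_rot: [0.119, 0.993, 0.011, 0.008]
contact_force: [-4.9, -1.9, -6.5]
gripper_width: 35.5
```

```bash
python3 -c "
from h import *
where();cap()"
```

```text
t14.02 pos [ 542.2 -179.3  142.2] yaw 166.3 zaxis [ 0.0194  0.0207 -0.9996] F [-4.9 -1.9 -6.5] T [-0.62 -1.08  9.08] w 35.5 j6 -1.75
cap flange [ 540.5 -179.5  133.3] yaw -13.7 tilt [ 0.068 -0.009] to target tool mm [ 4.7 -1.3 -0.1]
```

Request:
send_rows(steps=[[[0, 0, -0.15, -0.02, 0], [0, 0, -0.15, 0, 0], [0, 0, -0.1, 0, 0]]])

```text
clock: 14.27
position: [542.6, -179.3, 142.3]
ee_rot: [0.095, 0.995, 0.008, 0.007]
contact_force: [5.0, -3.3, -8.8]
gripper_width: 35.7
```

```bash
python3 -c "
from h import *
where();cap()"
```

```text
t14.27 pos [ 542.6 -179.3  142.3] yaw 169.1 zaxis [ 0.0145  0.0148 -0.9998] F [ 5.  -3.3 -8.8] T [-0.82 -1.32  4.93] w 35.7 j6 -1.70
cap flange [ 540.8 -179.6  133.4] yaw -10.9 tilt [0.072 0.001] to target tool mm [ 5.1 -1.  -0.1]
```

Request:
send_rows(steps=[[[0, 0, 0, 0, 1], [0, 0, 0, 0, 1], [0, 0, 0, 0, 1], [0, 0, 0, 0, 1], [0, 0, 0, 0, 1], [0, 0, 0, 0, 1]]])

```text
clock: 14.77
position: [542.1, -179.6, 144.7]
ee_rot: [0.128, 0.992, 0.015, 0.009]
contact_force: [0.1, -0.4, -0.3]
gripper_width: 85.6
```

```bash
python3 -c "
from h import *
where();cap()"
```

```text
t14.77 pos [ 542.1 -179.6  144.7] yaw 165.3 zaxis [ 0.0209  0.0276 -0.9994] F [ 0.1 -0.4 -0.3] T [-0.08  0.07  0.05] w 85.6 j6 -1.75
cap flange [ 540.4 -179.7  135.8] yaw -14.7 tilt [ 0.067 -0.018] to target tool mm [ 4.6 -1.1 -0.1]
```

Released cleanly. I'll rise straight up and measure the cap from above.

Request:
send_rows(steps=[[[0, 0, -1, 0, 1], [0, 0, -2, 0, 1], [0, 0, -3, 0, 1], [0, 0, -4, 0, 1], [0, 0, -4, 0, 1], [0, 0, -1, 0, 1], [0, 0, 0, 0, 1], [0, 0, 0, 0, 1], [0, 0, 0, 0, 1]]])

```text
clock: 15.52
position: [536.3, -184.8, 307.1]
ee_rot: [0.136, 0.99, 0.016, 0.009]
contact_force: [0.2, -0.5, 0.0]
gripper_width: 85.1
```

```bash
cat > chk.py <<'E'
from h import *
where()
for n in("wrist","top"):
    s=arm.read_state();K,M=cam(n,s);im,d=optics.get_image(n)
    P=cloud(K,M,d);r=np.hypot(P[...,0]-PX,P[...,1]-PY)
    hsv=cv2.cvtColor(im,cv2.COLOR_BGR2HSV)
    red=((hsv[...,0]<6)|(hsv[...,0]>172))&(hsv[...,1]>130)&(d>0)&(r<60)&(P[...,2]>135)&(P[...,2]<155)
    p=P[red];A=np.c_[p[:,:2]-[PX,PY],np.ones(len(p))]
    for _ in range(3):
        c=np.linalg.lstsq(A,p[:,2],rcond=None)[0];k=abs(A@c-p[:,2])<2;A,p=A[k],p[k]
    print(n,"flange top plane",c.round(4),"underside",(c[2]-8).round(2),len(p),cv2.minEnclosingCircle(p[:,:2].astype(np.float32)))
    q=P[(P[...,2]>165)&(P[...,2]<190)&(r<50)&(d>0)]
    print("bar top",np.median(q[:,2]),cv2.minAreaRect(q[:,:2].astype(np.float32)))
    for nm,lo,hi,r0,r1 in(("pot shoulder",80,128,50,70),("plate",3,30,75,110),):
        pass
    f=P[(d>0)&(abs(P[...,2])<8)&(r>110)&(r<200)];print("table z",np.median(f[:,2]))
    cv2.imwrite("pics/%s_%d.png"%(n,int(s["clock"]*100)),im)
E
python3 chk.py; ls pics
```

```text
t15.52 pos [ 536.3 -184.8  307.1] yaw 164.3 zaxis [ 0.0233  0.03   -0.9993] F [ 0.2 -0.5  0. ] T [-0.04  0.05  0.01] w 85.1 j6 -1.77
wrist flange top plane [ 8.000000e-04 -1.000000e-04  1.441241e+02] underside 136.12 2229 ((535.1888427734375, -179.31320190429688), 46.2336311340332)
bar top 173.087273830112 ((535.3496704101562, -179.76309204101562), (74.5443344116211, 36.090423583984375), 7.359858989715576)
table z 0.3394545585548485
top flange top plane [1.300000e-03 2.030000e-02 1.437283e+02] underside 135.73 97 ((531.7032470703125, -183.22772216796875), 41.9030647277832)
bar top 172.33740141504177 ((524.6659545898438, -183.565673828125), (52.10093688964844, 36.67380905151367), 5.830477237701416)
table z -0.2548556482723825
c1.png
scene0.npz
scene0.png
top0.npz
top0.png
top_1556.png
w1.npz
w1r.png
w2.npz
w2r.png
w3.npz
w3.png
wrist0.npz
wrist0.png
wrist_1551.png
```

View pics/top_1556.png

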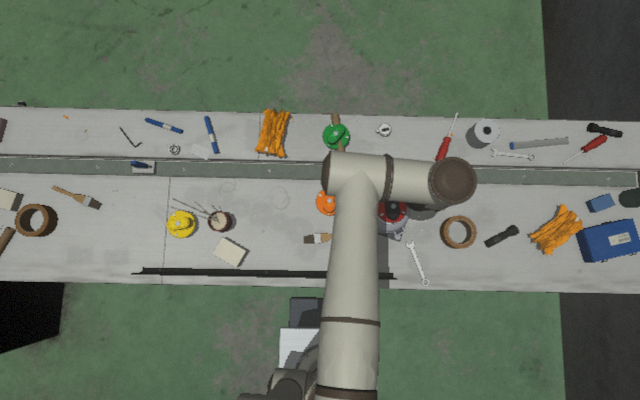

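```bash
python3 -c "
from h import *
job.job_done();where()"
```

```text
the job is handed in; nothing more can be done
the job is handed in; nothing more can be done
```

The red cap is on the pot, turned clockwise to the stop, let go, and by my measurements locked in its seat. The job was handed in at about 15.6 s with no verdict given.

**What I did:** I found the notches from above at about 69° mod 120 and lined the lugs up with them. The lugs dropped in at the first try. I pressed the flange down to the rim and turned about 80° at the tool until it stopped hard, at 7 to 9 N m. I then eased up, opened the gripper and rose clear.

**Last checks:**

| Check | Measured | Required |
|---|---|---|
| Height of the flange's underside | 136.1 mm (wrist), 135.7 mm (top) | 135.5 ± 1.7 mm |
| Distance from the neck's axis | about 0.5 mm (wrist) | below 5 mm |
| Tilt | about 0.001 rad (wrist) | below 0.05 rad |

- **Height:** the wrist camera read the flange about 0.7 mm high while the cap stood on the table, so the true height is probably nearer 135.4 mm.
- **Other things in the scene:** the last top view shows the tape, jar and spanner unmoved. The brush was partly hidden behind the arm, but its visible bristle end was where it had been.
- **Robot:** the tool was about 165 mm above the grasp height with about zero force.

**Disagreements:**
- The top camera gave a centre about 5 mm off and a slope of 0.02 rad. It saw only a sliver of the flange past the arm (97 points), so I did not use those figures.
- The tool drifted up to 5° out of plumb while moving. The cap pose I worked out from the arm therefore drifted too (about 5 mm and 0.07 rad off by the end), so the final checks rest on the cameras.

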